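Prime the rolling mill's oiler

TASK

Prime the rolling mill's oiler on the bench: push its blue spring plunger knob all the way down and let it come all the way up, again and again, until the green indicator pin beside it stands fully out, then leave the knob released. Do not touch the pin itself, and do not pick up or shift the jar, bur block, brush or screwdriver lying around.

Things in the scene. Friction and masses are not known exactly. Their poses are not given: they have to be found in the camera images.
- oiler: Hand oiler bolted to the bench. Steel base plate 100 (x) by 190 (y) by 12 mm; along its y axis: red pump block 60 x 62 mm in the middle (top at 92 mm, brass gland to 108), brass indicator barrel 34 mm across at y = +60 mm (top at 70), amber oil glass with black lid 58 mm across at y = -62 mm (top at 88). Origin: centre of the plate's underside on the bench, under the knob; z up.
- knob_top (a point): Centre of the flat top of the blue plunger knob, a round disc 46 mm across and 14 mm thick, on the oiler's vertical centre line. At rest 155 mm above the bench; it goes down with the knob. Push it straight down.
- plunger (a joint): Travel of the knob, m: 0 = fully up, 0.026 = fully down on its stop. A spring brings it back up; pushing takes about 4 N at the top and 8 N, or 11 N while it feeds, at the bottom. A stroke feeds fully only if the knob goes to within about 2 mm of the bottom and then rises to within 2 mm of the top before the next.
- pin (a joint): How far the green pin stands out of its barrel, m: 0 = in, 0.022 = fully out. It stays in during the first strokes, peeps out about 0.005 one stroke short, and pops out on the last. From an unknown start it takes 3 to 6 full strokes; it keeps its place between strokes, and a further stroke after it is fully out does no harm.
- pin_top (a point): Centre of the top of the green indicator pin, 14 mm across: 71 mm above the bench when in, 93 mm when fully out; 60 mm from the plunger's axis, along the oiler's +y.
- bur_block: Loose wooden block 50 x 50 mm, 65 mm high, with thin steel burs standing out of it to 112 mm; origin at the centre of its underside. To be left alone.
- polish_jar: Loose amber jar with white cap, 48 mm across, 60 mm high; origin at the centre of its underside. To be left alone.
- brush: Loose brush lying on the bench, under 50 mm high, along its x axis. To be left alone.
- screwdriver: Loose screwdriver lying on the bench, under 50 mm high, along its x axis. To be left alone.

How it is judged (in metres and radians):
On the way, in this order (a step that is already met when the one before it is completed fails the run):
1. the knob is pushed down for a first stroke (value of joint plunger above 0.015 m).
2. pumping has brought the indicator pin fully out (value of joint pin above 0.0185 m), for 0.1 s.
At the end, for the whole second after the job is handed in: The green pin stands at least 18.5 mm out of its barrel (22 mm is fully out), the knob is released and back up to within 2 mm, and no bystander lies more than 20 mm from where it was (value of joint pin above 0.0185 m and value of joint plunger below 0.002 m and not (distance of any of bur_block, polish_jar, brush, screwdriver from where it was at the start of the episode above 0.02 m)); the robot touches nothing.
It fails at once if the jar, bur block, brush or screwdriver is lifted, knocked or pushed more than 20 mm from its place (distance of any of bur_block, polish_jar, brush, screwdriver from where it was at the start of the episode above 0.02 m).
It fails at once if the indicator pin is touched (more than 1 N) (contact force between any of the fingers, the arm and pin above 1 N).
It also fails if it takes over 54 s, if anything falls off the work surface, if the arm or the gripper's body presses on something with over 40 N, if the wrist force passes 120 N, or if a joint passes its speed limit or range.

ROBOT

A 6-joint arm with a two-finger parallel gripper is mounted at the origin on the work surface. World frame = base frame: x ahead of the robot, y to its left, z up, the work surface at z = 0. Lengths are in mm, angles in degrees, forces in N, time in s.
With the tool pointing down it reaches from about 300 to 850 mm from the base axis. Payload 4.2 kg.
Tool frame: the origin (TCP) lies at the very end of the fingers, on their centre line; the grasp point (between the pads) lies 19 mm behind it; x points along the fingers, y is the direction in which the jaws open and shut, and the axes are right-handed (so a half turn about x gives the same grasp; the last joint's range is limited). The gripper opens to 91 mm and grips with 3 to 60 N. Pads are 32 mm wide; open, the fingers measure 118 mm over their backs; the gripper's body (76 mm by 178 mm) begins 60 mm behind the grasp point.
Start: joints at [70.703, 18.312, 89.639, -0, 72.044, -1.146], TCP at [179.131, 546.402, 213.976] pointing down, gripper open.
Joint ranges: [-177.97, 177.97], [-48.28, 115.42], [12.27, 149.76], [-77.06, 257.06], [2.81, 150.46], [-146.56, 146.56]. Speed limits (degrees/s): [147.25, 147.25, 180, 180, 180, 180].

INTERFACE

Orientations are given as [roll, pitch, yaw] about the fixed x, y, z axes, in that order (R = Rz(yaw) Ry(pitch) Rx(roll)).
In Python, from workcell import sensors, grab_frame, job_done, finder gives the robot as it stands.
- The arm moves only by the tool play_rows, never from a script. Its argument "motion" is a list of rows, each a list of 5 numbers: the shift along the world's x, y, z in m, then the turn about the world's z in rad, then the opening, from 0 (shut) to 1 (fully open). In form: [[tx, ty, tz, roll, fingers], ...]. A call has exactly 8 rows; each row is the pose to reach, as a shift and turn from the pose commanded when the call began; what a row does not reach only later rows make up. A row lasts 1/12 s, in which the tool goes at most 41.7 mm and 7.16 degrees, less where a joint would pass 70% of its speed; a pose out of reach is approached as far as the arm can. A call with a gripper value outside its range is refused whole. The fingers move at their own pace and stop on an object; "squeeze" is the grip in N (left out, the last holds). Time passes only in rows, so rows that repeat a pose let the fingers close, or fill a call up. It gives the time, the measured TCP pose, the force and the opening at its end, in the units of the state.
- sensors.state(): the state, without advancing time (a new reading comes with each control period).
- grab_frame(name): name is "side" or "top" or "wrist"; returns a dict with "img" (480x640x3 uint8, blue, green, red), "fx", "fy", "cx", "cy" (pixels), "k1" (the pictures are not rectified: a ray, as slopes to the right and down, at radius r is drawn at 1 + k1 r^2 times it, then the intrinsics apply), "rvec" (rotation vector, rad) and "tvec" (3), from world to camera coordinates, as OpenCV has them; the wrist camera has in their place "tool_from_camera" (4x4, takes a point from camera to tool coordinates, whose origin is the TCP and whose axes are the tool frame's). Camera axes: x right, y down, z forward; pixel columns grow to the right and rows downward; lengths in mm; the calibration is good to about 2 mm. A picture is of the moment at which its call begins: read the wrist's pose just before it. There is no depth.
- job_done(): hands the job in, once; it reports no verdict.
Trained networks look in a picture, given as the dict that the camera call returned (one of the last four; its "shot" number tells which), for a name from the list of things; names that differ only in an ending like _2 or _b are one class to them, and where a whole thing is asked for, a point or a joint stands for the part that bears it (a point fixed in the world has none). Each returns a list of dicts, best first, with "conf" (0 to 1); they miss things now and then, are a little off and sometimes report something else, mostly with a low value. They report only what shows in the picture. A call takes as long as a camera call.
- finder.spot_in(picture, label): "point" ([column, row] in pixels, amid what is visible of it).
- finder.spot_point(picture, label): "point" ([column, row] in pixels: a listed point, or the origin of a listed thing).
The state is a dict: "time_s": time; "qpos": joint angles; "qvel": joint speeds; "effort": joint torques, N m; "ee_pos": TCP position; "ee_rot": TCP orientation; "force": force on the tool from outside, world axes, zero at the start; "torque": the same for the moment, N m; "gripper_width": finger opening in mm.
Only numpy, scipy, OpenCV 4.12 (cv2) and the standard library are available. Lean on these libraries where they do the work, as an engineer would, in place of code of your own. Each camera call takes 0.05 s, during which the arm holds its last target.

## Working session

There is one attempt and no reset: what is moved stays moved. The work goes in short steps, Python scripts to look and compute and a tool call to move; the robot and the scene stay as the last step left them, time stands still between calls to the robot, and variables do not carry over. Pictures are saved under pics/ and viewed, and the job is handed in when it is done.

Besides the shell and the picture viewer there is one more tool, called after "Request:" by a JSON object that holds its "api" and its "payload", one argument or row to a line. play_rows: Moves the arm, as the interface text tells. Its arguments: {"type":"object","properties":{"motion":{"type":"array","items":{"type":"array","items":{"type":"number"}}},"squeeze":{"type":"number"}},"required":["motion"]}

```bash
mkdir -p pics; cat > h.py <<'E'
import numpy as np,cv2
from workcell import sensors, grab_frame, job_done, finder
def ray(f,px):
    K=np.array([[f['fx'],0,f['cx']],[0,f['fy'],f['cy']],[0,0,1.]])
    p=cv2.undistortPoints(np.array([[px]],float),K,np.array([f['k1'],0,0,0.]))[0,0]
    d=np.array([p[0],p[1],1.])
    R=cv2.Rodrigues(np.array(f['rvec'],float))[0];t=np.array(f['tvec'],float).ravel()
    return -R.T@t, R.T@d
def onz(f,px,z):
    o,d=ray(f,px); return o+d*(z-o[2])/d[2]
def tri(rs):
    A=np.zeros((3,3));b=np.zeros(3)
    for o,d in rs:
        d=d/np.linalg.norm(d);P=np.eye(3)-np.outer(d,d);A+=P;b+=P@o
    x=np.linalg.solve(A,b)
    return x,[np.linalg.norm((np.eye(3)-np.outer(d,d)/(d@d))@(x-o)) for o,d in rs]
E
python3 - <<'E'
from h import *
s=sensors.state();print(s['time_s'],s['ee_pos'],s['ee_rot'],s['force'],s['gripper_width'])
R={}
for c in('top','side'):
    f=grab_frame(c);cv2.imwrite(f'pics/{c}0.png',f['img'])
    for l,z in(('knob_top',155),('pin_top',71),('oiler',0),('bur_block',0),('polish_jar',0),('brush',0),('screwdriver',0)):
        for r in finder.spot_point(f,l)[:1]:
            print(c,l,r['point'],round(r['conf'],2),onz(f,r['point'],z).round(1)); R.setdefault(l,[]).append(ray(f,r['point']))
for l in R:
    if len(R[l])==2: print(l,tri(R[l]))
E
```

```text
0.0 [178.97644539 545.91340334 213.13071239] [ -90.67209886   89.9003516  -108.82268808] [-0.60861185  0.31741702 -0.19317399] 91.43314896077122
top knob_top [330.0, 248.6] 0.8 [553.6  19.2 155. ]
top oiler [328.3, 258.7] 0.94 [554.1  13.4   0. ]
top bur_block [395.9, 266.0] 0.82 [ 541.3 -150.8    0. ]
top polish_jar [262.1, 243.5] 0.82 [586.3 174.5   0. ]
top brush [330.0, 305.9] 0.73 [440.9   7.    0. ]
top screwdriver [327.2, 211.5] 0.66 [671.   18.5   0. ]
side knob_top [323.1, 242.5] 0.65 [551.5   5.  155. ]
side oiler [321.6, 288.3] 0.59 [553.8  14.3   0. ]
side bur_block [373.8, 343.2] 0.65 [ 537.6 -165.1    0. ]
side polish_jar [287.5, 240.9] 0.73 [590.9 183.4  -0. ]
side brush [280.2, 315.8] 0.87 [437.3  16.5   0. ]
side screwdriver [357.6, 256.1] 0.59 [683.6  31.2   0. ]
knob_top (array([558.33311813,  16.86623671, 140.46975977]), [np.float64(2.740437542208231), np.float64(2.7404375422083804)])
oiler (array([553.71218657,  13.62110852,   0.81363979]), [np.float64(0.3362155806334234), np.float64(0.3362155806332983)])
bur_block (array([ 545.83940427, -155.84526485,  -19.96523866]), [np.float64(2.2528497545982438), np.float64(2.252849754598302)])
polish_jar (array([584.17688287, 173.67533654,  11.82905758]), [np.float64(0.14308073477020425), np.float64(0.14308073477041003)])
brush (array([437.12402773,   9.26279489,   9.12217165]), [np.float64(3.756580195263284), np.float64(3.7565801952634548)])
screwdriver (array([667.62121454,  18.66157904,  20.60498189]), [np.float64(1.8072049442255864), np.float64(1.8072049442257194)])
```

View pics/top0.png

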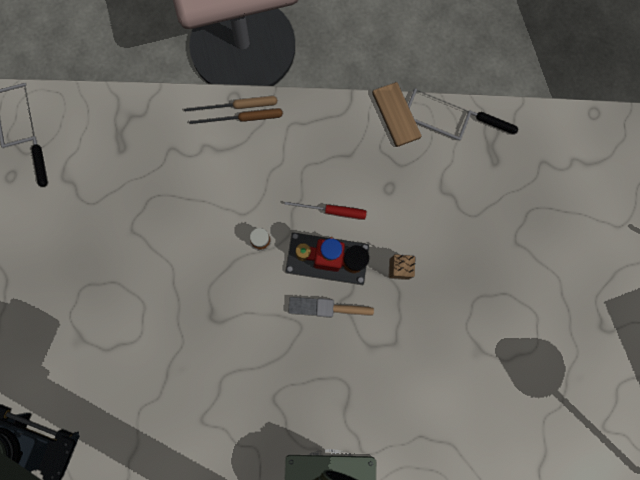

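View pics/side0.png

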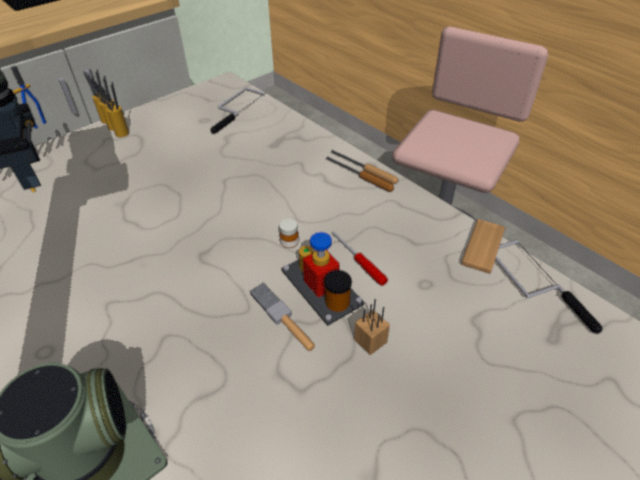

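```bash
python3 - <<'E'
import cv2
t=cv2.imread('pics/top0.png')[190:320,240:420];cv2.imwrite('pics/top0c.png',cv2.resize(t,None,fx=4,fy=4,interpolation=2))
t=cv2.imread('pics/side0.png')[200:360,240:420];cv2.imwrite('pics/side0c.png',cv2.resize(t,None,fx=3.7,fy=3.7,interpolation=2))
E
```

```text
(no output)
```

View pics/top0c.png

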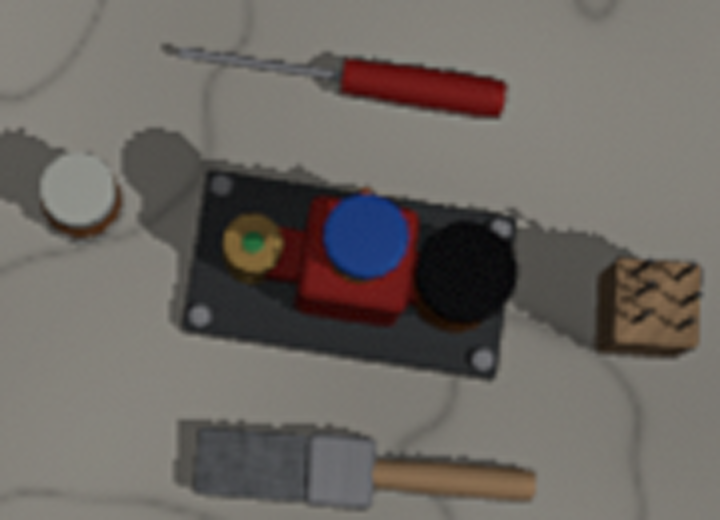

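View pics/side0c.png

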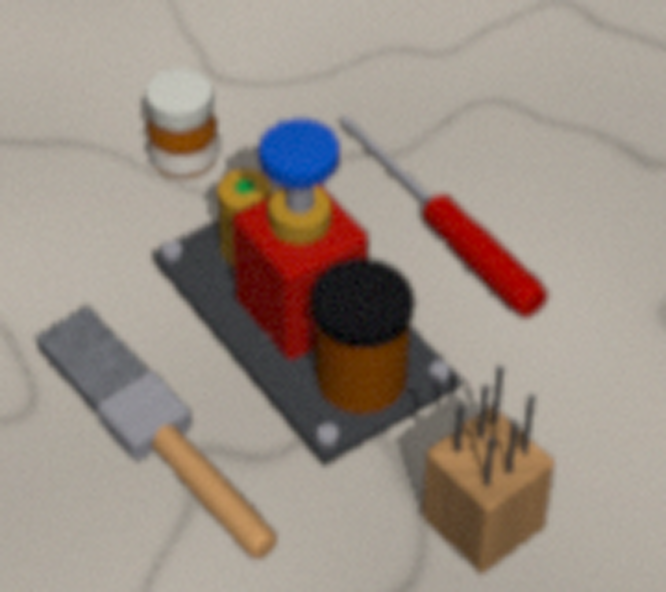

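```bash
python3 - <<'E'
from h import *
ct=None;R=[]
for c in('top','side'):
    f=grab_frame(c);h=cv2.cvtColor(f['img'],cv2.COLOR_BGR2HSV)
    m=cv2.inRange(h,(105,130,60),(130,255,255));m[:190]=0;m[330:]=0;m[:,:280]=0;m[:,400:]=0
    n,l,st,ce=cv2.connectedComponentsWithStats(m);i=1+st[1:,4].argmax();print(c,st[i],ce[i],onz(f,ce[i],148).round(1));R.append(ray(f,ce[i]))
    g=cv2.inRange(h,(45,100,40),(85,255,255));g[:190]=0;g[330:]=0;g[:,:280]=0;g[:,400:]=0
    n,l,st,ce=cv2.connectedComponentsWithStats(g)
    if n>1:
        i=1+st[1:,4].argmax();print('pin',st[i],ce[i],onz(f,ce[i],71).round(1))
    for r in finder.spot_point(f,'oiler'): print(r,onz(f,r['point'],0))
print(tri(R))
E
```

```text
top [321 239  21  21 343] [330.96793003 248.50437318] [555.   16.7 148. ]
pin [301 248   5   5  22] [302.90909091 250.09090909] [562.   75.8  71. ]
{'point': [325.7, 257.4], 'conf': 0.88} [557.10098891  19.75679823   0.        ]
side [310 233  21  18 307] [320.25407166 241.19218241] [554.2  16.9 148. ]
pin [304 249   4   3  12] [305.5 250. ] [561.6  76.2  71. ]
{'point': [323.2, 288.2], 'conf': 0.66} [5.56709797e+02 1.20783330e+01 1.13686838e-13]
(array([554.67832464,  16.87429511, 147.83342744]), [np.float64(0.3823794153476725), np.float64(0.38237941534763725)])
```

Request:
{"api": "play_rows", "payload": {
  "motion": [
    [0.023, -0.033, 0, 0, 0],
    [0.046, -0.066, 0, 0, 0],
    [0.07, -0.099, 0, 0, 0],
    [0.093, -0.132, 0, 0, 0],
    [0.116, -0.165, 0, 0, 0],
    [0.14, -0.198, 0, 0, 0],
    [0.163, -0.231, 0, 0, 0],
    [0.188, -0.264, 0, 0, 0]
  ],
  "squeeze": 10
}}

```text
time_s: 1.67
ee_pos: [367.6, 280.7, 214.3]
ee_rot: [69.7, 90.0, 51.6]
force: [1.6, 0.4, -0.4]
gripper_width: 40.7
```

Request:
{"api": "play_rows", "payload": {
  "motion": [
    [0.023, -0.033, 0, 0, 0],
    [0.046, -0.066, 0, 0, 0],
    [0.07, -0.099, 0, 0, 0],
    [0.093, -0.132, 0, 0, 0],
    [0.116, -0.165, 0, 0, 0],
    [0.14, -0.198, 0, 0, 0],
    [0.163, -0.231, 0, 0, 0],
    [0.188, -0.265, 0, 0, 0]
  ]
}}

```text
time_s: 2.33
ee_pos: [555.5, 16.0, 214.2]
ee_rot: [71.8, 90.0, 53.6]
force: [-0.3, 1.3, 0.3]
gripper_width: 0.7
```

Request:
{"api": "play_rows", "payload": {
  "motion": [
    [0, 0, -0.015, 0, 0],
    [0, 0.001, -0.03, 0, 0],
    [0, 0.001, -0.042, 0, 0],
    [0, 0.001, -0.05, 0, 0],
    [0, 0.001, -0.053, 0, 0],
    [0, 0.001, -0.054, 0, 0],
    [0, 0.001, -0.054, 0, 0],
    [0, 0.001, -0.054, 0, 0]
  ]
}}

```text
time_s: 3.0
ee_pos: [555.3, 19.0, 160.8]
ee_rot: [21.5, 89.9, 3.4]
force: [0.4, 0.5, 0.3]
gripper_width: 0.2
```

```bash
python3 - <<'E'
from h import *
s=sensors.state();print(s['time_s'],s['ee_pos'],s['force'])
f=grab_frame('side')['img'][170:350,220:420];g=grab_frame('top')['img'][170:350,220:420]
cv2.imwrite('pics/a1.png',cv2.resize(np.hstack([f,g]),None,fx=2,fy=2,interpolation=2))
E
```

```text
3.0 [555.30254538  19.04856624 160.80851483] [0.4371469  0.52655469 0.32721603]
```

View pics/a1.png

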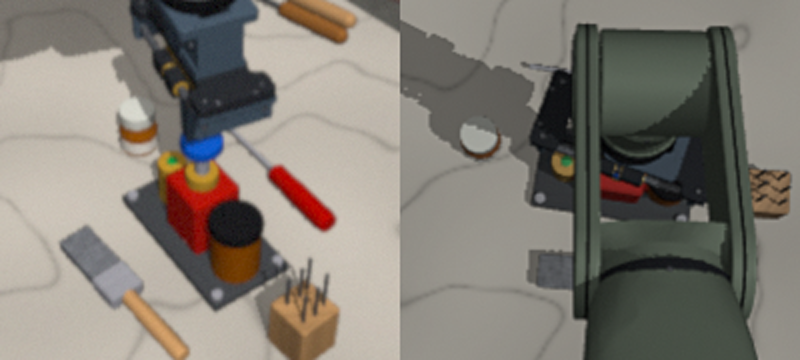

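Fingers sit just above the knob (about (202,148) in the left crop); the pin (173,160) is still in. First stroke.

Request:
{"api": "play_rows", "payload": {
  "motion": [
    [0, -0.001, -0.006, 0, 0],
    [0, -0.002, -0.012, 0, 0],
    [0, -0.002, -0.018, 0, 0],
    [0, -0.002, -0.024, 0, 0],
    [0, -0.002, -0.029, 0, 0],
    [0, -0.002, -0.031, 0, 0],
    [0, -0.002, -0.031, 0, 0],
    [0, -0.002, -0.031, 0, 0]
  ]
}}

```text
time_s: 3.77
ee_pos: [556.0, 17.7, 130.1]
ee_rot: [48.2, 89.8, 30.0]
force: [-0.0, 2.3, 7.1]
gripper_width: 0.3
```

Request:
{"api": "play_rows", "payload": {
  "motion": [
    [0, 0, -0.001, 0, 0],
    [0, 0, -0.002, 0, 0],
    [0, 0, -0.003, 0, 0],
    [0, 0, -0.003, 0, 0],
    [0, 0, -0.003, 0, 0],
    [0, 0, -0.003, 0, 0],
    [0, 0, -0.003, 0, 0],
    [0, 0, -0.003, 0, 0]
  ]
}}

```text
time_s: 4.43
ee_pos: [556.0, 17.7, 129.2]
ee_rot: [40.8, 89.7, 22.6]
force: [-3.2, 4.0, 17.5]
gripper_width: 0.5
```

Request:
{"api": "play_rows", "payload": {
  "motion": [
    [0, 0, 0.01, 0, 0],
    [0, 0, 0.02, 0, 0],
    [0, 0, 0.03, 0, 0],
    [0, 0, 0.034, 0, 0],
    [0, 0, 0.034, 0, 0],
    [0, 0, 0.034, 0, 0],
    [0, 0, 0.034, 0, 0],
    [0, 0, 0.034, 0, 0]
  ]
}}

```text
time_s: 5.1
ee_pos: [554.2, 16.7, 159.0]
ee_rot: [-161.1, 89.9, -179.3]
force: [0.6, -0.5, 0.1]
gripper_width: 0.6
```

Request:
{"api": "play_rows", "payload": {
  "motion": [
    [0, 0, -0.006, 0, 0],
    [0, 0, -0.013, 0, 0],
    [0, 0, -0.02, 0, 0],
    [0, 0, -0.027, 0, 0],
    [0, 0, -0.032, 0, 0],
    [0, 0, -0.034, 0, 0],
    [0, 0, -0.034, 0, 0],
    [0, 0, -0.034, 0, 0]
  ]
}}

```text
time_s: 5.77
ee_pos: [555.3, 16.8, 129.2]
ee_rot: [16.7, 89.8, -1.4]
force: [-7.2, -0.5, 22.1]
gripper_width: 0.7
```

Request:
{"api": "play_rows", "payload": {
  "motion": [
    [0, 0, 0.01, 0, 0],
    [0, 0, 0.02, 0, 0],
    [0, 0, 0.03, 0, 0],
    [0, 0, 0.034, 0, 0],
    [0, 0, 0.034, 0, 0],
    [0, 0, 0.034, 0, 0],
    [0, 0, 0.034, 0, 0],
    [0, 0, 0.034, 0, 0]
  ]
}}

```text
time_s: 6.43
ee_pos: [554.2, 16.8, 159.0]
ee_rot: [-164.7, 89.9, 177.2]
force: [-0.9, 0.1, 0.0]
gripper_width: 0.1
```

```bash
python3 - <<'E'
from h import *
f=grab_frame('side')['img'][170:350,220:420];g=grab_frame('top')['img'][170:350,220:420]
cv2.imwrite('pics/a2.png',cv2.resize(np.hstack([f,g]),None,fx=2,fy=2,interpolation=2))
E
```

```text
(no output)
```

View pics/a2.png

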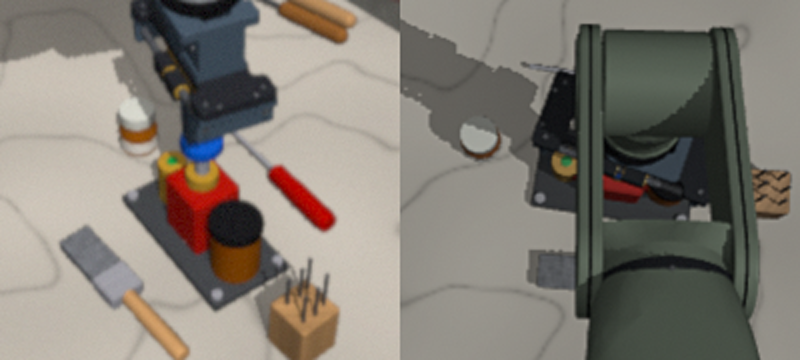

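Two strokes done, knob back up, pin (173,160) still in. Carry on.

Request:
{"api": "play_rows", "payload": {
  "motion": [
    [0, 0, -0.006, 0, 0],
    [0, 0, -0.013, 0, 0],
    [0, 0, -0.02, 0, 0],
    [0, 0, -0.027, 0, 0],
    [0, 0, -0.032, 0, 0],
    [0, 0, -0.034, 0, 0],
    [0, 0, -0.034, 0, 0],
    [0, 0, -0.034, 0, 0]
  ]
}}

```text
time_s: 7.2
ee_pos: [555.5, 16.8, 129.1]
ee_rot: [20.4, 89.8, 2.2]
force: [-5.0, -0.4, 21.4]
gripper_width: 0.8
```

Request:
{"api": "play_rows", "payload": {
  "motion": [
    [0, 0, 0.01, 0, 0],
    [0, 0, 0.02, 0, 0],
    [0, 0, 0.03, 0, 0],
    [0, 0, 0.034, 0, 0],
    [0, 0, 0.034, 0, 0],
    [0, 0, 0.034, 0, 0],
    [0, 0, 0.034, 0, 0],
    [0, 0, 0.034, 0, 0]
  ]
}}

```text
time_s: 7.87
ee_pos: [554.2, 16.8, 159.0]
ee_rot: [-163.6, 89.9, 178.2]
force: [0.2, -0.3, -0.4]
gripper_width: 0.2
```

```bash
python3 - <<'E'
from h import *
f=grab_frame('side')['img'][170:350,220:420];g=grab_frame('top')['img'][170:350,220:420]
cv2.imwrite('pics/a3.png',cv2.resize(np.hstack([f,g]),None,fx=2,fy=2,interpolation=2))
E
```

```text
(no output)
```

View pics/a3.png

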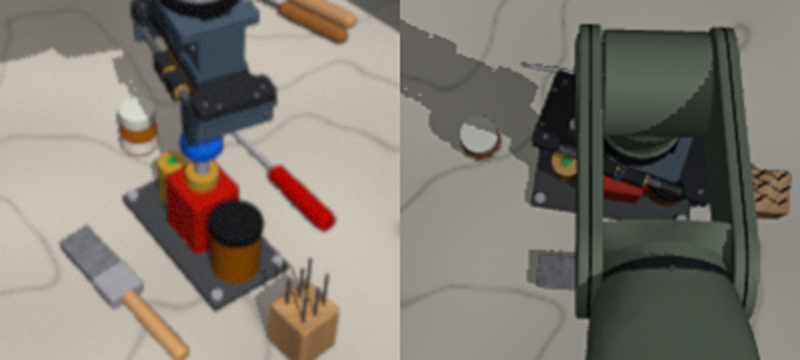

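Third stroke done: pin (173,160) still in. Two more.

Request:
{"api": "play_rows", "payload": {
  "motion": [
    [0, 0, -0.006, 0, 0],
    [0, 0, -0.013, 0, 0],
    [0, 0, -0.02, 0, 0],
    [0, 0, -0.027, 0, 0],
    [0, 0, -0.032, 0, 0],
    [0, 0, -0.034, 0, 0],
    [0, 0, -0.034, 0, 0],
    [0, 0, -0.034, 0, 0]
  ]
}}

```text
time_s: 8.63
ee_pos: [555.5, 16.8, 129.2]
ee_rot: [20.2, 89.8, 2.1]
force: [-4.3, -0.4, 21.6]
gripper_width: 0.6
```

Request:
{"api": "play_rows", "payload": {
  "motion": [
    [0, 0, 0.01, 0, 0],
    [0, 0, 0.02, 0, 0],
    [0, 0, 0.03, 0, 0],
    [0, 0, 0.034, 0, 0],
    [0, 0, 0.034, 0, 0],
    [0, 0, 0.034, 0, 0],
    [0, 0, 0.034, 0, 0],
    [0, 0, 0.034, 0, 0]
  ]
}}

```text
time_s: 9.3
ee_pos: [554.1, 16.8, 158.9]
ee_rot: [-163.3, 89.9, 178.5]
force: [0.7, -0.0, 0.8]
gripper_width: 0.5
```

Request:
{"api": "play_rows", "payload": {
  "motion": [
    [0, 0, -0.006, 0, 0],
    [0, 0, -0.013, 0, 0],
    [0, 0, -0.02, 0, 0],
    [0, 0, -0.027, 0, 0],
    [0, 0, -0.032, 0, 0],
    [0, 0, -0.034, 0, 0],
    [0, 0, -0.034, 0, 0],
    [0, 0, -0.034, 0, 0]
  ]
}}

```text
time_s: 9.97
ee_pos: [555.3, 16.8, 129.1]
ee_rot: [20.4, 89.8, 2.2]
force: [-6.5, -0.1, 22.2]
gripper_width: 0.6
```

Request:
{"api": "play_rows", "payload": {
  "motion": [
    [0, 0, 0.01, 0, 0],
    [0, 0, 0.02, 0, 0],
    [0, 0, 0.03, 0, 0],
    [0, 0, 0.034, 0, 0],
    [0, 0, 0.034, 0, 0],
    [0, 0, 0.034, 0, 0],
    [0, 0, 0.034, 0, 0],
    [0, 0, 0.034, 0, 0]
  ]
}}

```text
time_s: 10.63
ee_pos: [554.2, 16.8, 158.9]
ee_rot: [-163.9, 89.9, 177.9]
force: [0.5, 0.2, -0.2]
gripper_width: 0.3
```

```bash
python3 - <<'E'
from h import *
f=grab_frame('side')['img'][170:350,220:420];g=grab_frame('top')['img'][170:350,220:420]
cv2.imwrite('pics/a4.png',cv2.resize(np.hstack([f,g]),None,fx=2,fy=2,interpolation=2))
E
```

```text
(no output)
```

View pics/a4.png

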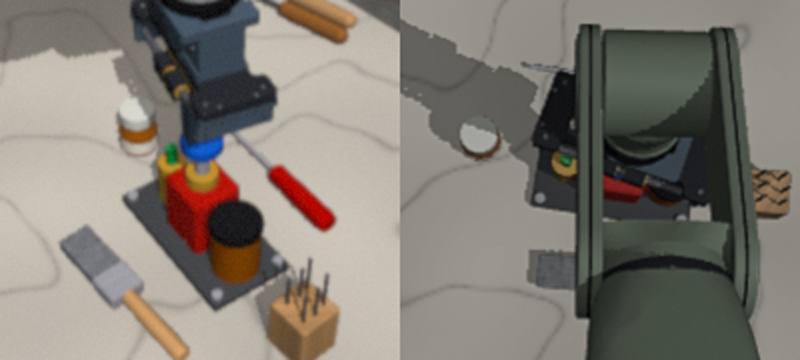

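The pin now stands up at (172,153). One more harmless stroke to be sure, then straight up and compare.

Request:
{"api": "play_rows", "payload": {
  "motion": [
    [0, 0, -0.006, 0, 0],
    [0, 0, -0.013, 0, 0],
    [0, 0, -0.02, 0, 0],
    [0, 0, -0.027, 0, 0],
    [0, 0, -0.032, 0, 0],
    [0, 0, -0.034, 0, 0],
    [0, 0, -0.034, 0, 0],
    [0, 0, -0.034, 0, 0]
  ]
}}

```text
time_s: 11.4
ee_pos: [555.5, 16.8, 129.2]
ee_rot: [19.8, 89.8, 1.7]
force: [-5.7, -0.1, 23.4]
gripper_width: 0.4
```

Request:
{"api": "play_rows", "payload": {
  "motion": [
    [0, 0, 0.01, 0, 0],
    [0, 0, 0.02, 0, 0],
    [0, 0, 0.03, 0, 0],
    [0, 0, 0.05, 0, 0],
    [0, 0, 0.075, 0, 0],
    [0, 0, 0.105, 0, 0],
    [0, 0, 0.13, 0, 0],
    [0, 0, 0.14, 0, 0]
  ]
}}

```text
time_s: 12.07
ee_pos: [555.9, 16.8, 268.9]
ee_rot: [19.4, 89.7, 1.3]
force: [0.4, -0.8, 0.2]
gripper_width: 0.5
```

Request:
{"api": "play_rows", "payload": {
  "motion": [
    [-0.01, 0.01, 0, 0, 0],
    [-0.03, 0.03, 0, 0, 0],
    [-0.06, 0.06, 0, 0, 0],
    [-0.085, 0.09, 0, 0, 0],
    [-0.1, 0.12, 0, 0, 0],
    [-0.11, 0.14, 0, 0, 0],
    [-0.11, 0.15, 0, 0, 0],
    [-0.11, 0.15, 0, 0, 0]
  ]
}}

```text
time_s: 12.73
ee_pos: [443.3, 168.4, 264.2]
ee_rot: [-152.1, 89.8, -170.1]
force: [-0.4, 0.4, -0.3]
gripper_width: 0.7
```

```bash
python3 - <<'E'
from h import *
s=sensors.state();print(s['time_s'],s['ee_pos'],s['force'])
fs=grab_frame('side');ft=grab_frame('top')
f=fs['img'][170:350,220:420];g=ft['img'][170:350,220:420]
cv2.imwrite('pics/a5.png',cv2.resize(np.hstack([f,g]),None,fx=2,fy=2,interpolation=2))
for n,F in(('side',fs),('top',ft)):
    P=[[554.7,16.9,155.]]+[[562,76,z] for z in(71,76,93)]
    K=np.array([[F['fx'],0,F['cx']],[0,F['fy'],F['cy']],[0,0,1.]])
    print(n,cv2.projectPoints(np.array(P),np.array(F['rvec'],float),np.array(F['tvec'],float),K,np.array([F['k1'],0,0,0.]))[0].reshape(-1,2).round(1).tolist())
    h=cv2.cvtColor(F['img'],cv2.COLOR_BGR2HSV)
    for lo,hi in(((45,100,40),(85,255,255)),((105,130,60),(130,255,255))):
        m=cv2.inRange(h,lo,hi);m[:190]=0;m[330:]=0;m[:,:280]=0;m[:,400:]=0
        _,_,st,ce=cv2.connectedComponentsWithStats(m)
        if len(st)>1:
            i=1+st[1:,4].argmax();print(st[i],ce[i])
    for l in('bur_block','polish_jar','brush','screwdriver'):
        for r in finder.spot_point(F,l)[:1]:print(l,r['point'],r['conf'])
E
```

```text
12.7333 [443.27881947 168.37263807 264.2463946 ] [-0.40379001  0.36750008 -0.27367154]
side [[320.4, 238.6], [305.7, 250.0], [305.6, 248.4], [305.4, 243.0]]
[303 242   6  10  49] [305.46938776 246.40816327]
[310 233  21  18 307] [320.25407166 241.19218241]
polish_jar [288.9, 240.3] 0.83
brush [280.5, 318.1] 0.88
screwdriver [355.7, 258.1] 0.95
top [[331.1, 248.1], [302.8, 250.1], [302.9, 249.7], [303.0, 248.5]]
[300 246   6   7  32] [302.78125 249.0625 ]
[321 239  21  21 344] [330.85755814 248.50581395]
bur_block [398.4, 269.9] 0.89
polish_jar [261.1, 243.0] 0.36
brush [331.7, 307.8] 0.66
screwdriver [327.9, 211.5] 0.76
```

View pics/a5.png

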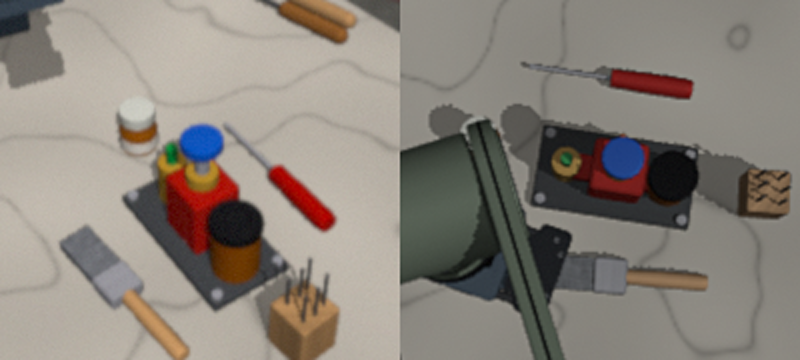

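The pin's green runs from row 242 to 251 in the side view; a fully out pin would top out at about 242. The knob blob is back exactly where it started, and nothing around it has moved. Handing in.

```bash
python3 -c "
from h import *
print(job_done())"
```

```text
the job is handed in; nothing more can be done
None
```

The oiler is primed: the green pin stands fully out, the knob is released, and the job was handed in at about 13 s of the 54 s allowed.

I pushed the knob six full strokes with the shut fingers, down to its stop each time (fingertips at 129 mm, 17–23 N). The first was pressed in two moves. After three strokes the pin was still in, and after five it was out. The sixth was an extra to make sure. I then lifted the arm clear and moved it aside.

Last checks:
- **Pin:** its top in the side picture matches the 93 mm height of a fully out pin.
- **Knob:** its outline is in the same pixels as at the start.
- **Bystanders:** the jar, bur block, brush and screwdriver look unmoved, and the network points agree within a few pixels. The network did not find the bur block in the last side picture, but it is plainly visible there in its place.
- **Arm:** it is touching nothing, with the force reading near zero.

No check failed.

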